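# Lock the press-arm spring nut and cap its stud

### The arm

A 6-joint arm with a two-finger parallel gripper is mounted at the origin on the work surface. World frame = base frame: x ahead of the robot, y to its left, z up, the work surface at z = 0. Lengths are in mm, angles in rad, forces in N, time in s.
With the tool pointing down it reaches from about 350 to 875 mm from the base axis. Payload 4.2 kg.
Tool frame: the origin (TCP) lies between the finger pads; the fingertips stand 11 mm ahead of it and the grasp point (between the pads) lies 8 mm behind it; z points along the fingers, y is the direction in which the jaws open and shut (so a half turn about z gives the same grasp; the last joint's range is limited). The gripper opens to 85 mm and grips with 20 to 120 N. Pads are 22 mm wide; open, the fingers measure 114 mm over their backs; the gripper's body (76 mm by 85 mm) begins 54 mm behind the grasp point. The pads swing forward as they close: fully open they stand 13 mm farther back than shut.
Start: joints at [-0.928, 0.385, 0.008, 0, -1.194, -0.259], TCP at [234.043, -579.503, 242.312] pointing down, gripper open.
Joint ranges: [-3.14, 3.14], [-1.21, 2.06], [-1.07, 1.41], [-3.16, 2.05], [-2.99, -0.16], [-3.1, 3.1]. Speed limits (rad/s): [2.79, 2.79, 3.14, 3.14, 3.14, 3.14].

### API

Orientations are given as a unit quaternion [x, y, z, w].
In Python, from bench import * gives the robot as it stands. The module is installed in compiled form; this text tells all that it offers.
- The arm moves only by the tool drive_tool, never from a script. Its argument "increments" is a list of rows, each a list of 3 entries, a list of its own where there are three numbers: the gripper command: -1 is shut, 1 is fully open, values between are in proportion, then the shift along the tool's x, y, z scaled (see below), then the turn about the tool's z scaled (see below). In form: [[hand, [tx, ty, tz], turn], ...]. A call has 1 to 20 rows; each row shifts and turns the commanded pose from where the row before left it, along the tool's axes as they then stand; what a row does not reach is not made up. The controller multiplies each number of a shift by 0.3 m and each number of a turn by 2 rad. A row lasts 1/8 s, in which the tool goes at most 62.5 mm and 10.7 degrees, less where a joint would pass 70% of its speed; a pose out of reach is approached as far as the arm can. A call with a number of a shift or a turn outside -1 to 1 is refused whole. A call with a gripper value outside its range is refused whole. The fingers move at their own pace and stop on an object; the grip force is fixed at half the most. Time passes only in rows, so rows that do not move let the fingers close. It gives the time, the measured TCP pose, the force and the opening at its end, in the units of the state.
- read_state(): the state, without advancing time (a new reading comes with each control period).
- get_image(name): name is "side" or "top" or "wrist"; returns the picture (384x512x3 uint8, red, green, blue); there is no depth.
- calibration(name): a dict with "fovy" (degrees; the focal length in pixels is half the picture's height over the tangent of half this angle, whatever the lens; pixels are square), "cx", "cy" (the principal point, pixels), "R" (3x3) and "t" (3): a world point X has camera coordinates R X + t. Camera axes: x right, y down, z forward; pixel columns grow to the right and rows downward; lengths in mm; the calibration is good to about 2 mm. A picture is of the moment at which its call begins: read the wrist's pose just before it. calibration takes no time and is no camera call; for the wrist camera it gives the pose at the moment of the call.
- job_done(): hands the job in, once; it reports no verdict.
The state is a dict: "clock": time; "joints": joint angles; "joint_vel": joint speeds; "joint_efforts": joint torques, N m; "position": TCP position; "ee_rot": TCP orientation; "contact_force": force on the tool from outside, world axes, zero at the start; "wrist_torque": the same for the moment, N m; "gripper_width": finger opening in mm.
Only numpy, scipy, OpenCV 4.12 (cv2) and the standard library are available. Lean on these libraries where they do the work, as an engineer would, in place of code of your own. Each camera call takes 0.05 s, during which the arm holds its last target.

### The job

On the leaning stud of the ironing-press bracket, run the orange winged nut down (clockwise seen from the stud's free end) onto the yellow hex nut and tighten it until the yellow nut has nipped round with it and both come to a firm stop, locked. Then push the red domed cap, open end first, fully home over the bare end of the stud so that no linen can snag on it, and let go; leave the jar, the brush and the iron where they are.

Things in the scene. Friction and masses are not known exactly. Their poses are not given: they have to be found in the camera images.
- locknut (a joint): Turn of the orange winged nut relative to the yellow nut, rad, growing clockwise seen from the stud's free end. It starts at -2.8 to -1.6 and ends solidly at 0, where its washer bears on the yellow nut. Sinks 12 mm a turn (1.91 mm/rad). Friction 0.15 N m.
- firstnut (a joint): Turn of the yellow hex nut (46 mm across flats, 24 mm high), rad, clockwise as above. Starts at 0; stiff, it takes 0.35 N m to move plus 0.25 N m/rad. Only when the orange nut bears on it does it nip round with it, to a solid stop at 0.4: both nuts are then locked and stay so when released. Below 0.25 they are not tight.
- locknut_grip (a point): On the orange nut's axis, 26 mm above its underside, 10 mm below its top; z along the stud to its free end, x along the wings. Block 46 (x) by 32 (y, flat grip faces) by 36 mm high, plus two wings 12 mm thick, 124 mm over all in x. A captive washer under it, 48 mm wide, 4 mm thick, lands on the yellow nut. With the nut down, 42 mm of stud sticks out above it.
- stud: Threaded steel stud, 24 mm diameter, leaning 30 degrees from vertical, fixed in a white bracket (base plate 160 by 110 mm). Origin: its foot on the bracket's sloping face, 80 mm above the table; z along the stud to its free end, 150 mm away; y level. Along it: coil spring 42 mm wide to 40 mm, washer, yellow hex nut from 44 to 68 mm, then the orange nut.
- stud_end (a point): Centre of the flat free end of the stud, 150 mm along its axis, z along the stud outward.
- cap: Loose red plastic cap, 44 mm outside diameter, 66 mm high (straight sides up to 52, domed above), about 70 g, standing on its open end on the table. Origin: centre of its open rim; z towards the dome. Bore 30 mm wide, 36 mm deep. Fully home, the stud's end touches the bore's bottom and the rim is about 6 mm above the tight orange nut.
- cap_seat (a point): Centre of the flat bottom of the cap's bore, 36 mm from its rim, on its axis.
- starch: White lidded jar, 66 mm diameter, 150 mm high, bystander; origin under its centre.
- brush: Round yellow scrubbing brush, 112 mm diameter, 50 mm high, bystander; origin under its centre.
- iron: Teal hand iron, about 190 mm long, 90 mm wide, 106 mm high, bystander; origin under its middle.
Things that resemble listed ones, but are neither listed nor needed, are in the scene too. What is meant by the part that bears locknut is not green, and is the larger of those in its own colour.

How it is judged:
By the outcome, as a careful person would: the job done as asked, in the order asked, and still so for the second after the job is handed in, with the robot touching nothing.
It also fails if it takes over 72 s, if anything falls off the work surface, if the arm or the gripper's body presses on something with over 40 N, if the wrist force passes 120 N, or if a joint passes its speed limit or range.

## Working session

There is one attempt and no reset: what is moved stays moved. The work goes in short steps, Python scripts to look and compute and a tool call to move; the robot and the scene stay as the last step left them, time stands still between calls to the robot, and variables do not carry over. Pictures are saved under pics/ and viewed, and the job is handed in when it is done.

Besides the shell and the picture viewer there is one more tool, called after ">>>" as name(argument=value, ...), one argument or row to a line, values as JSON. drive_tool: Moves the arm, as the interface text tells. Shifts and turns lie within -1 to 1; 1 stands for 0.3 m of shift or 2 rad of turn. Its arguments: {"type":"object","properties":{"increments":{"type":"array"}},"required":["increments"]}

```bash
mkdir -p pics; ls
cat > h.py <<'E'
from bench import *
import numpy as np, cv2
def snap(n,f):
    im=get_image(n); cv2.imwrite('pics/'+f+'.png',cv2.cvtColor(im,cv2.COLOR_RGB2BGR)); np.save('pics/'+f+'.npy',im)
    return im
def cam(n):
    c=calibration(n); f=192/np.tan(np.radians(c['fovy'])/2)
    return f,c['cx'],c['cy'],np.array(c['R']),np.array(c['t'])
def ray(C,u,v):
    f,cx,cy,R,t=C
    d=R.T@np.array([(u-cx)/f,(v-cy)/f,1]); return -R.T@t,d/np.linalg.norm(d)
def onz(C,u,v,z):
    o,d=ray(C,u,v); return o+d*(z-o[2])/d[2]
def proj(C,X):
    f,cx,cy,R,t=C; p=R@np.array(X)+t; return np.array([f*p[0]/p[2]+cx,f*p[1]/p[2]+cy])
def tri(C1,p1,C2,p2):
    o1,d1=ray(C1,*p1);o2,d2=ray(C2,*p2)
    A=np.array([d1,-d2]).T; s=np.linalg.lstsq(A,o2-o1,rcond=None)[0]
    a=o1+d1*s[0];b=o2+d2*s[1]; return (a+b)/2,np.linalg.norm(a-b)
E
python3 - <<'E'
from h import *
s=read_state(); print(s)
for n in ['side','top','wrist']:
    snap(n,n+'0'); c=calibration(n); print(n,c, -np.array(c['R']).T@np.array(c['t']))
E
```

```text
pics
{'clock': 0.0, 'joints': array([-9.28397779e-01,  3.85516260e-01,  6.60648611e-03, -5.10173968e-04,
       -1.19401233e+00, -2.58625126e-01]), 'joint_vel': array([ 0.00116181, -0.00064101, -0.00032347, -0.00091444,  0.00251311,
        0.00048295]), 'joint_efforts': array([ 1.13143960e-03, -3.92290413e+01,  1.88405871e+01,  4.18619290e+00,
       -4.59891802e-03,  3.94524392e-06]), 'position': array([ 233.82964941, -578.98862125,  241.23666782]), 'ee_rot': array([-1.90618822e-01,  9.81663526e-01,  1.06007340e-03, -2.49371693e-04]), 'contact_force': array([0.96225854, 0.44050084, 0.07333151]), 'wrist_torque': array([-0.01055878, -0.00731962,  0.02500865]), 'gripper_width': 85.43518034864466}
side {'fovy': 47.855923111065096, 'cx': 259.50590764754054, 'cy': 187.93262575509004, 'R': array([[-0.82166669, -0.56985704, -0.01126079],
       [-0.38689145,  0.57214216, -0.72316551],
       [ 0.41854373, -0.58984431, -0.69058297]]), 't': array([ 439.73266278,  344.37698085, 1212.94455555])} [ -13.12015063  769.00060877 1091.63214493]
top {'fovy': 42.40371050709531, 'cx': 252.2302308683769, 'cy': 195.58133318967631, 'R': array([[-0.01723757, -0.99983781, -0.0052174 ],
       [-0.99313872,  0.01772525, -0.11559111],
       [ 0.11566484,  0.00318909, -0.99328318]]), 't': array([ -11.47453259,  572.30259047, 1339.76291484])} [ 413.21460372  -25.8895106  1396.85719115]
wrist {'fovy': 71.91468189475579, 'cx': 255.08567329848535, 'cy': 194.58620420479116, 'R': array([[-0.37400656,  0.92742336,  0.00223815],
       [ 0.89223373,  0.35915488,  0.27372751],
       [ 0.25305744,  0.10437284, -0.96180468]]), 't': array([623.49608066, -35.73540244, 379.27732244])} [ 169.09700589 -604.99653558  373.17698675]
```

View pics/side0.png

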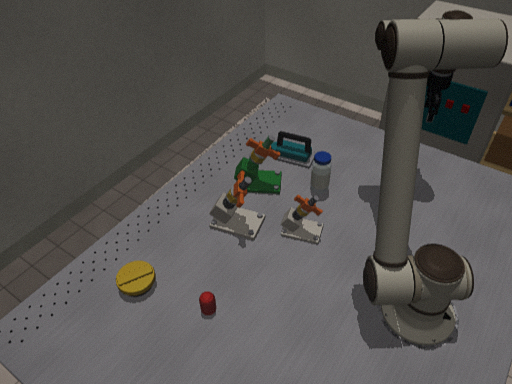

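View pics/top0.png

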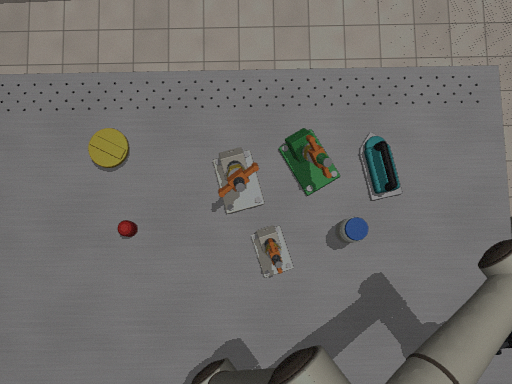

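View pics/wrist0.png

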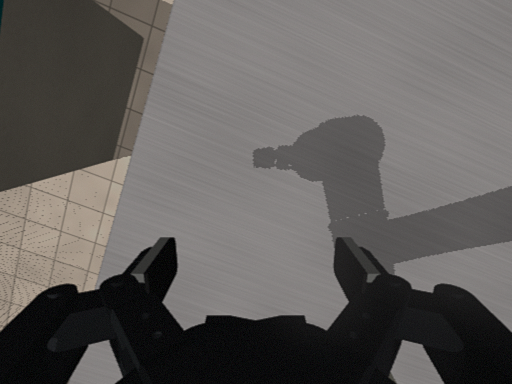

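Run:
```python
import cv2
a=cv2.imread('pics/side0.png'); b=cv2.imread('pics/top0.png')
cv2.imwrite('pics/sidez.png',cv2.resize(a[160:250,200:330],None,fx=6,fy=6,interpolation=cv2.INTER_CUBIC))
cv2.imwrite('pics/topz.png',cv2.resize(b[130:225,200:330],None,fx=6,fy=6,interpolation=cv2.INTER_CUBIC))
```

```text
(no output)
```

View pics/sidez.png

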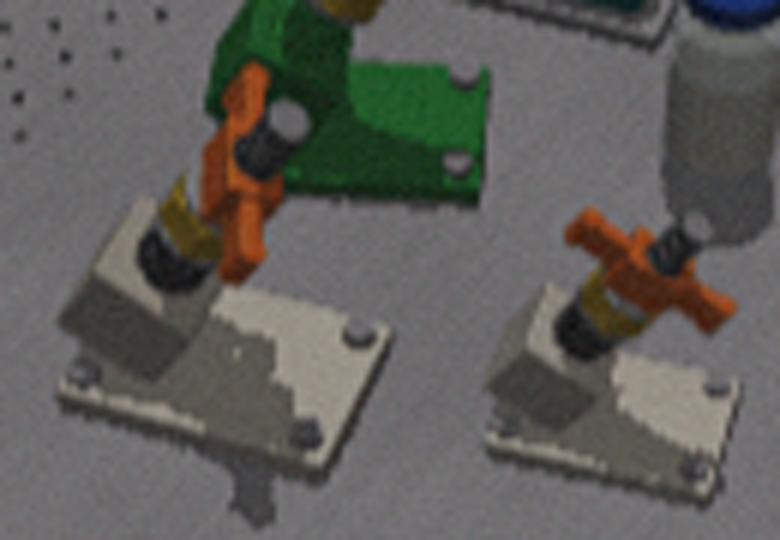

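View pics/topz.png

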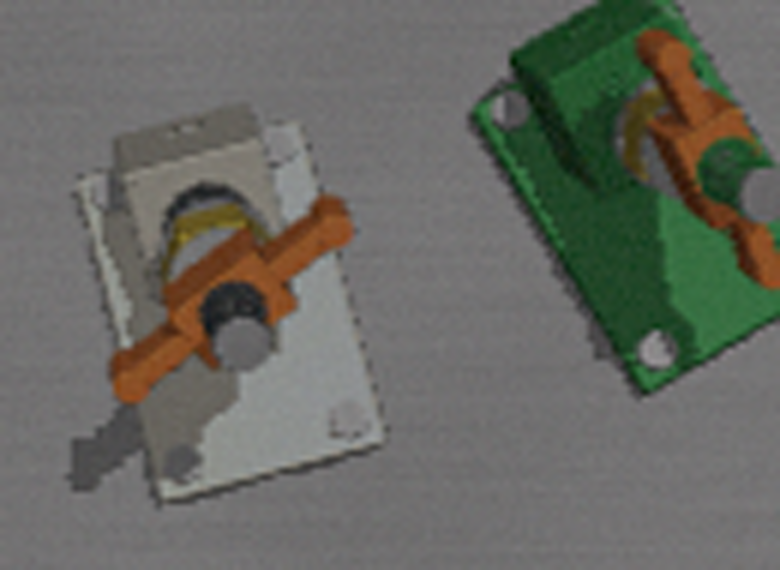

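Run:
```python
from h import *
T=cam('top');S=cam('side')
print('end',tri(T,(240.5,187.2),S,(248.2,180.2)))
A,B=(255.2,167),(221.7,192.5);P,Q=(242,174.2),(239.7,203)
for n,a,b in(('AP',A,P),('BQ',B,Q),('AQ',A,Q),('BP',B,P)): print(n,tri(T,a,S,b))
# plate corners on z~8?
for p in((80,182),(300,122),(382,440),(165,500)): print(onz(T,p[0]/6+200,p[1]/6+130,8).round(0))
# bracket side corners
for p in((60,390),(320,470),(392,330)): print('s',onz(S,p[0]/6+200,p[1]/6+160,8).round(0))
a=np.load('pics/top0.npy');
# cap
for n,C in(('top',T),('side',S)):
    im=cv2.cvtColor(np.load(f'pics/{n}0.npy'),cv2.COLOR_RGB2HSV)
    m=(((im[...,0]<5)|(im[...,0]>172))&(im[...,1]>150)&(im[...,2]>50)).astype(np.uint8)
    k,l,st,ce=cv2.connectedComponentsWithStats(m)
    for i in range(1,k):
        if st[i,4]>60: print(n,st[i],ce[i],onz(C,*ce[i],33))
```

```text
end (array([571.6314209 ,   5.38575903, 207.1530467 ]), np.float64(2.4951535595728602))
AP (array([624.97226955, -31.76400205, 177.33294971]), np.float64(4.4914540026931915))
BQ (array([567.46650826,  55.38690564, 153.21781055]), np.float64(0.4615875434895308))
AQ (array([647.42302647, -33.94496934,  32.79231054]), np.float64(11.026383963759288))
BP (array([554.87450508,  48.91627338, 271.49279334]), np.float64(5.230202976615636))
[678.  88.   8.]
[705. -17.   8.]
[552. -53.   8.]
[526.  49.   8.]
s [678.  83.   8.]
s [526.  48.   8.]
s [551. -58.   8.]
top [118 221  19  16 224] [126.5625     228.13839286] [487.8711546  326.42586411  33.        ]
side [200 292  15  23 227] [206.73127753 301.23348018] [489.89135937 322.53011137  33.        ]
```

>>> drive_tool(
  increments=[
    [-1,[0,0,-0.1],0.035],
    [-1,[0,0,-0.1],0.0355],
    [-1,[-0.1487,0.1252,0],0],
    [-1,[-0.1487,0.1252,0],0],
    [-1,[-0.1487,0.1252,0],0],
    [-1,[-0.1487,0.1252,0],0],
    [-1,[-0.1487,0.1252,0],0],
    [-1,[-0.1487,0.1252,0],0],
    [-1,[-0.1487,0.1252,0],0],
    [-1,[-0.1487,0.1252,0],0],
    [-1,[-0.1487,0.1252,0],0],
    [-1,[-0.1487,0.1252,0],0],
    [-1,[-0.1487,0.1252,0],0],
    [-1,[-0.1487,0.1252,0],0],
    [-1,[0,0,0],0],
    [-1,[0,0,0],0],
  ],
)

```text
clock: 2.15
position: [645.1, -13.2, 301.6]
ee_rot: [-0.121, 0.993, -0.0, -0.001]
contact_force: [-0.9, -0.5, -0.3]
gripper_width: -0.3
```

Run:
```python
from h import *
C=cam('wrist');im=snap('wrist','w1'); s=read_state(); print(s['clock'],s['position'],s['ee_rot'],s['contact_force'])
T=cam('top')
c=np.array([596.3,11.6,165.7]);a=np.array([-.4855,-.1195,.866]);eh=np.array([.239,-.971,0]);p=np.array([.841,.207,.5])
for k in(0,51.5): print(proj(C,c+a*k))
for th in(23,203):
    t=np.radians(th); print(th,proj(C,c+55*(np.cos(t)*eh+np.sin(t)*p)))
```

```text
2.2 [644.84917063 -13.79245817 302.12411445] [-1.20912022e-01  9.92663149e-01 -6.27577450e-05 -3.88300624e-04] [0.34682437 0.27538683 0.0193658 ]
[290.18813405 149.00162557]
[298.40773014 122.91190139]
23 [239.3447737  169.20774485]
203 [339.03164549 129.59028432]
```

View pics/w1.png

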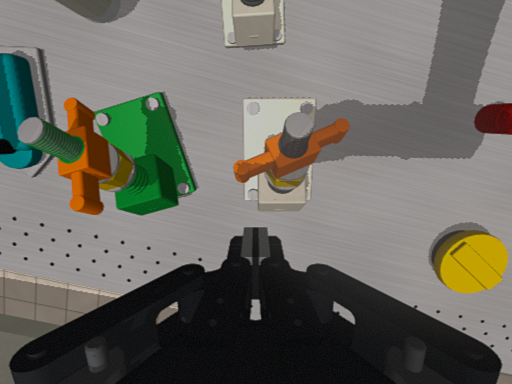

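>>> drive_tool(
  increments=[
    [-1,[0,0,0.141],0],
    [-1,[0,0,0.141],0],
    [-1,[0,0,0.141],0],
    [-1,[0,0,0],0],
    [-1,[0.016,-0.0093,0.0053],0],
    [-1,[0.016,-0.0093,0.0053],0],
    [-1,[0.016,-0.0093,0.0053],0],
    [-1,[0.016,-0.0093,0.0053],0],
    [-1,[0.016,-0.0093,0.0053],0],
  ],
)

```text
clock: 3.32
position: [625.6, -32.9, 168.1]
ee_rot: [-0.121, 0.993, -0.0, 0.001]
contact_force: [3.0, 3.3, 0.8]
gripper_width: -0.4
```

Run:
```python
from h import *
im=snap('wrist','w2');im=snap('side','s2'); s=read_state(); print(s['clock'],s['position'],s['ee_rot'],s['contact_force'])
a=cv2.imread('pics/w2.png');b=cv2.imread('pics/s2.png')[140:260,180:340]
cv2.imwrite('pics/m2.png',np.hstack([cv2.resize(a,(400,300)),cv2.resize(b,(400,300),interpolation=cv2.INTER_CUBIC)]))
```

```text
3.425 [624.90870725 -33.37711015 167.70389461] [-1.20925159e-01  9.92661570e-01 -2.94234895e-04 -1.66224287e-04] [1.47251075 1.387939   0.58542569]
```

View pics/m2.png

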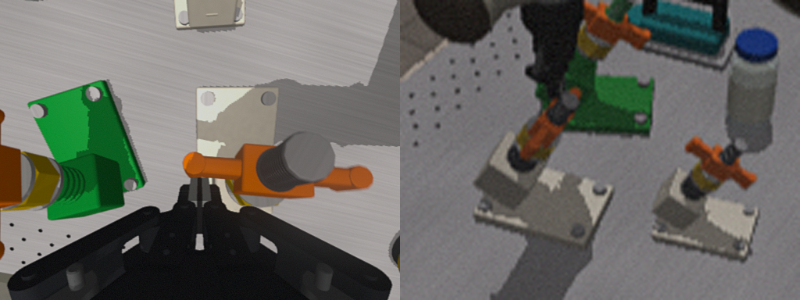

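>>> drive_tool(
  increments=[
    [-1,[0.0133,0.0,0.005],0],
    [-1,[0.0133,0,0.005],0],
    [-1,[0.0133,0.001,0.005],0],
    [-1,[0.0133,0.002,0.005],0],
    [-1,[0.0133,0.003,0.005],0],
  ],
)

```text
clock: 4.05
position: [606.3, -35.8, 160.3]
ee_rot: [-0.121, 0.993, -0.0, 0.001]
contact_force: [10.8, -0.3, 0.2]
gripper_width: 0.0
```

Run:
```python
from h import *
im=snap('wrist','w3');im=snap('side','s3'); s=read_state(); print(s['clock'],s['position'],s['ee_rot'],s['contact_force'])
a=cv2.imread('pics/w3.png');b=cv2.imread('pics/s3.png')[140:260,180:340]
cv2.imwrite('pics/m3.png',np.hstack([cv2.resize(a,(400,300)),cv2.resize(b,(400,300),interpolation=cv2.INTER_CUBIC)]))
```

```text
4.15 [606.17302726 -35.94380719 160.53603514] [-1.21176306e-01  9.92630227e-01 -3.84988572e-04  1.17786616e-03] [ 6.0083599  -1.35205905 -0.08095325]
```

View pics/m3.png

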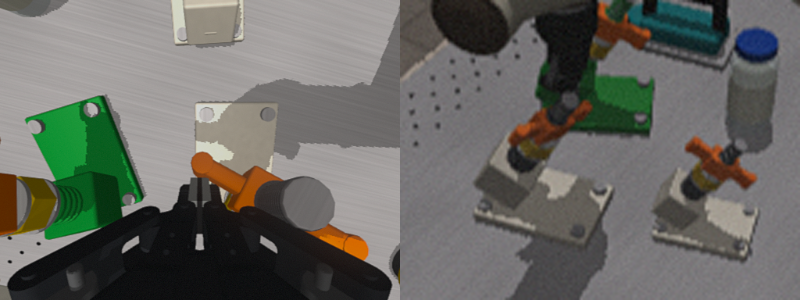

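>>> drive_tool(
  increments=[
    [-1,[-0.035,0,0],0],
    [-1,[0,0,-0.142],0],
    [-1,[0,0,-0.142],0],
    [-1,[0,0,0],0],
    [-1,[0.028,0.18,0],0],
    [-1,[0.028,0.18,0],0],
    [-1,[0,0,0],0],
  ],
)

```text
clock: 5.03
position: [570.8, 69.9, 243.7]
ee_rot: [-0.123, 0.992, -0.0, -0.003]
contact_force: [-0.5, -0.4, 0.5]
gripper_width: -0.1
```

Run:
```python
from h import *
im=snap('wrist','w4');im=snap('side','s4'); s=read_state(); print(s['clock'],s['position'],s['ee_rot'],s['contact_force'])
a=cv2.imread('pics/w4.png');b=cv2.imread('pics/s4.png')[140:260,180:340]
cv2.imwrite('pics/m4.png',np.hstack([cv2.resize(a,(400,300)),cv2.resize(b,(400,300),interpolation=cv2.INTER_CUBIC)]))
```

```text
5.125 [572.28941262  67.80972206 243.99893614] [-1.21671282e-01  9.92568513e-01 -3.64418547e-04 -1.92707587e-03] [ 0.27075232 -0.29649794  0.57673707]
```

View pics/m4.png

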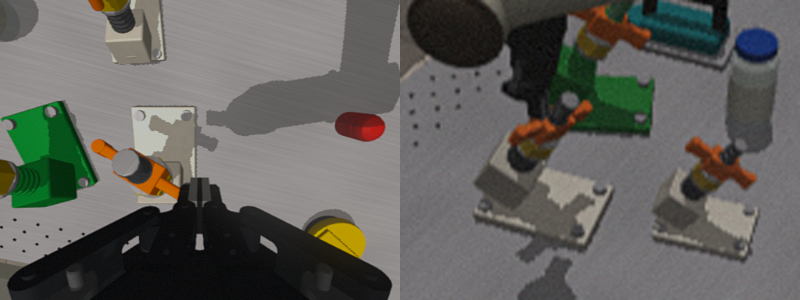

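```bash
cat >> h.py <<'E'
c0=np.array([596.3,11.6,165.7]);a=np.array([-.4855,-.1195,.866]);eh=np.array([.239,-.971,0]);p=np.array([.841,.207,.5])
L=np.array([-.971,-.239,0])
def ang(C,u,v,k=0):
    o,d=ray(C,u,v); X=o+d*(((c0+a*k)-o)@a)/(d@a)-c0
    return np.degrees(np.arctan2(X@p,X@eh)),np.hypot(X@p,X@eh)
def loc(P):
    d=np.array(P)-c0; return 'l %.1f s %.1f z %.1f'%(-d@eh,d@L,P[2])
E
python3 - <<'E'
from h import *
print(ang(cam('wrist'),124,186), ang(cam('wrist'),230,250))
E
```

```text
(np.float64(-27.346387444908828), np.float64(60.08392894086441)) (np.float64(146.34785399977142), np.float64(48.44685997127453))
```

>>> drive_tool(
  increments=[
    [-1,[0,0,0.113],0],
    [-1,[0,0,0.113],0],
    [-1,[0,0,0],0],
    [-1,[-0.026,-0.014,0],0],
    [-1,[-0.026,-0.014,0],0],
    [-1,[-0.0183,-0.0097,-0.0075],0],
    [-1,[-0.0183,-0.0097,-0.0075],0],
    [-1,[-0.0183,-0.0097,-0.0075],0],
    [-1,[-0.0183,-0.0097,-0.0075],0],
  ],
)

```text
clock: 6.25
position: [613.8, 56.7, 186.3]
ee_rot: [-0.121, 0.993, 0.0, -0.002]
contact_force: [-5.1, -0.5, -0.4]
gripper_width: 0.1
```

```bash
cat > look.py <<'E'
from h import *
import sys
n=sys.argv[1]
C=cam('wrist');im=snap('wrist','w'+n);im=snap('side','s'+n); s=read_state(); print(s['clock'],loc(s['position']),s['ee_rot'].round(3),s['contact_force'].round(1),s['wrist_torque'].round(2))
a=cv2.imread(f'pics/w{n}.png');b=cv2.imread(f'pics/s{n}.png')[140:260,180:340]
cv2.imwrite(f'pics/m{n}.png',np.hstack([cv2.resize(a,(400,300)),cv2.resize(b,(400,300),interpolation=cv2.INTER_CUBIC)]))
E
python3 look.py 5
```

```text
6.35 l 39.3 s -28.3 z 186.3 [-0.121  0.993 -0.    -0.001] [-4.3 -1.9  0.4] [-0.31  1.3  -0.05]
```

View pics/m5.png

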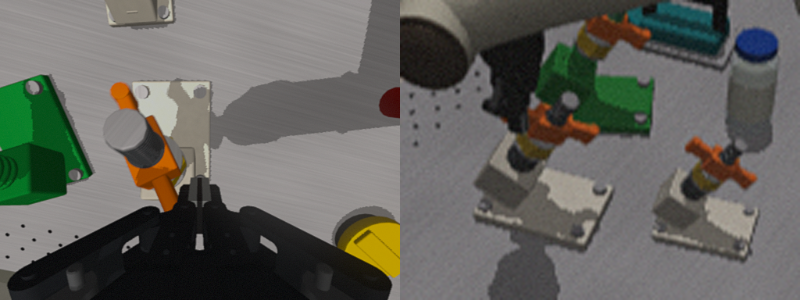

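>>> drive_tool(
  increments=[
    [-1,[-0.014,-0.015,-0.004],0],
    [-1,[-0.0123,-0.0177,-0.003],0],
    [-1,[-0.0103,-0.0197,-0.002],0],
    [-1,[-0.0083,-0.021,-0.001],0],
  ],
)

```text
clock: 6.85
position: [633.3, 40.0, 189.4]
ee_rot: [-0.121, 0.993, 0.001, 0.0]
contact_force: [-5.8, 6.0, 0.3]
gripper_width: 0.1
```

```bash
python3 look.py 6
```

```text
6.95 l 18.3 s -42.7 z 189.5 [-0.121  0.993  0.001  0.   ] [-5.   4.1  0.7] [ 0.91  1.23 -0.02]
```

View pics/m6.png

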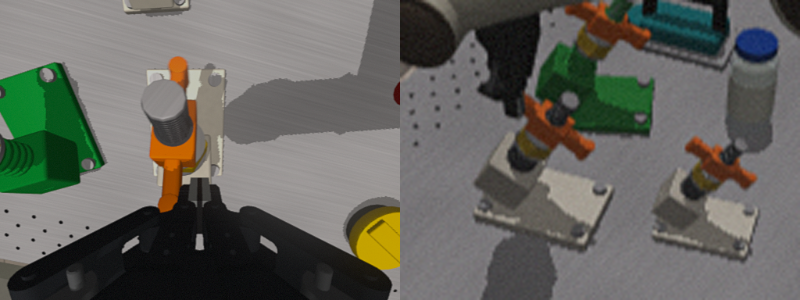

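>>> drive_tool(
  increments=[
    [-1,[-0.005,-0.0217,0],0],
    [-1,[-0.0027,-0.022,0.0017],0],
    [-1,[-0.001,-0.022,0.0033],0],
    [-1,[0.0007,-0.021,0.005],0],
  ],
)

```text
clock: 7.45
position: [641.4, 19.0, 186.8]
ee_rot: [-0.121, 0.993, 0.004, 0.001]
contact_force: [-11.4, 23.1, 7.8]
gripper_width: -0.1
```

```bash
python3 look.py 7
```

```text
7.55 l -2.7 s -45.5 z 187.1 [-0.121  0.993  0.004  0.001] [-10.4  19.1   5.5] [ 5.29  2.93 -0.19]
```

View pics/m7.png

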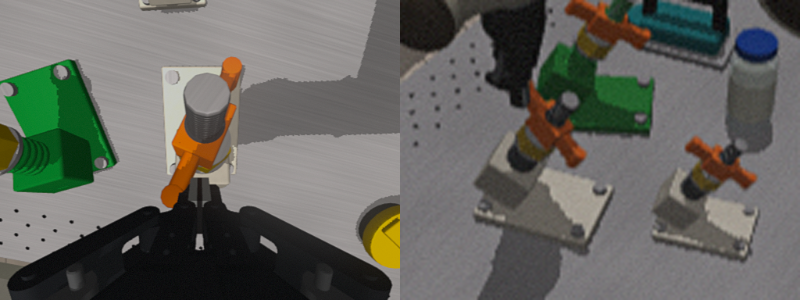

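Run:
```python
from h import *
C=cam('wrist');print(ang(C,296,83,-1),ang(C,217,254,-1))
for n in('6','7','4'):
    a=cv2.imread(f'pics/w{n}.png')
    cv2.imwrite(f'pics/z{n}.png',cv2.resize(a[60:260,170:330],None,fx=3,fy=3,interpolation=cv2.INTER_CUBIC))
```

```text
(np.float64(-113.95584835763178), np.float64(59.21839504391262)) (np.float64(66.29684725654467), np.float64(56.493500230939176))
```

View pics/z7.png

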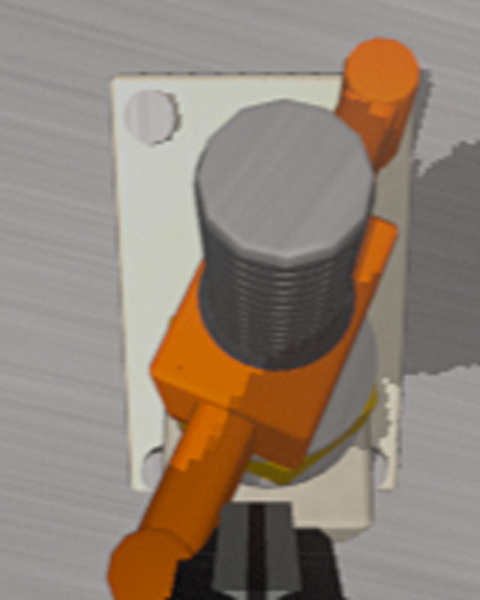

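View pics/z6.png

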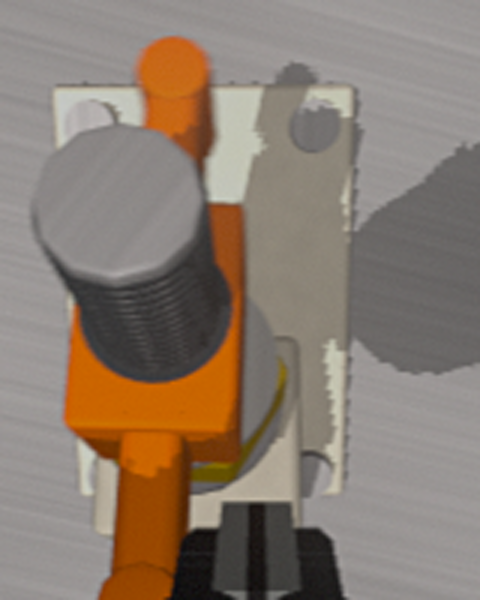

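>>> drive_tool(
  increments=[
    [-1,[0.002,-0.02,0.005],0],
    [-1,[0.003,-0.02,0.006],0],
  ],
)

```text
clock: 7.8
position: [642.7, 14.7, 185.3]
ee_rot: [-0.122, 0.992, 0.009, 0.003]
contact_force: [-17.3, 47.7, 17.1]
gripper_width: -0.7
```

```bash
python3 look.py 8;python3 - <<'E'
import cv2
a=cv2.imread(f'pics/w8.png')
cv2.imwrite(f'pics/z8.png',cv2.resize(a[60:260,170:330],None,fx=3,fy=3,interpolation=cv2.INTER_CUBIC))
E
```

```text
7.9 l -7.3 s -45.8 z 185.6 [-0.123  0.992  0.009  0.003] [-17.7  41.8  13.9] [11.76  5.01 -0.18]
```

View pics/z8.png

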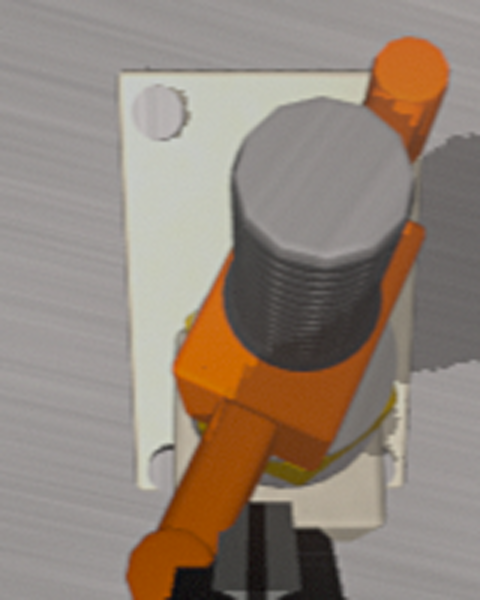

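```bash
python3 - <<'E'
from h import *
C=cam('wrist');
f=lambda x,y:(170+x/3,60+y/3)
print(ang(C,*f(410,68),-1),ang(C,*f(170,560),-1))
for q in((310,482),(392,400),(187,322)): print(ang(C,*f(*q),-32))
E
for n in 4 6; do :; done
python3 - <<'E'
import cv2,numpy as np
a=cv2.imread('pics/w4.png')[170:260,110:260]
cv2.imwrite('pics/q4.png',cv2.resize(a,None,fx=5,fy=5,interpolation=cv2.INTER_CUBIC))
E
```

```text
(np.float64(-115.98401528718237), np.float64(59.64205134918257)) (np.float64(65.0326684796496), np.float64(52.241251365827154))
(np.float64(101.5984476807648), np.float64(29.69895390026692))
(np.float64(157.64461015011986), np.float64(27.172962049808536))
(np.float64(-21.077488724519387), np.float64(23.44884517963622))
```

View pics/q4.png

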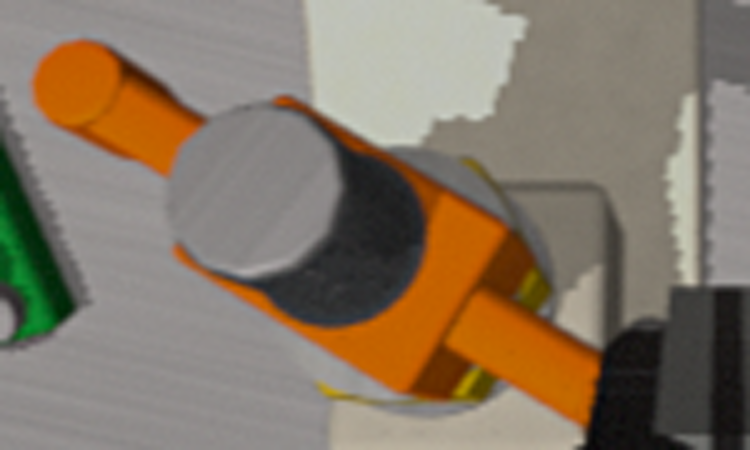

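Run:
```python
from h import *
f_,cx,cy,R,t=cam('wrist'); P8=read_state()['position']
def C(P): 
    o=-R.T@t+np.array(P)-P8; return (f_,cx,cy,R,-R@o)
C4=C([572.3,67.8,244.0]);C6=C([633.4,40.,189.5]);C7=C([641.6,18.5,187.1])
f=lambda x,y:(110+x/5,170+y/5)
print('ends',ang(C4,*f(258,190),51.5))
for q in((320,390),(465,160),(548,280),(475,400)): print(4,ang(C4,*f(*q),-32))
g=lambda x,y:(170+x/3,60+y/3)
for q in((285,370),(232,475)): print(6,ang(C6,*g(*q),-32))
for q in((290,480),(374,400)): print(7,ang(C7,*g(*q),-32))
```

```text
ends (np.float64(103.80801760848453), np.float64(2.3576176569990257))
4 (np.float64(61.618621011918364), np.float64(27.76932320437975))
4 (np.float64(-121.68944673989992), np.float64(22.93803217619434))
4 (np.float64(172.1268354794474), np.float64(29.10882013056992))
4 (np.float64(120.86509856466184), np.float64(30.768375000310662))
6 (np.float64(177.54142443607853), np.float64(27.065407399316))
6 (np.float64(119.14993523794723), np.float64(29.889555017617045))
7 (np.float64(99.28978928578448), np.float64(29.42669491806614))
7 (np.float64(156.50313402419135), np.float64(26.5844830870745))
```

>>> drive_tool(
  increments=[
    [-1,[0,0.05,0],0],
    [-1,[0,0.03,0],0],
    [-1,[0,0,-0.18],0],
    [-1,[0,0,-0.18],0],
    [-1,[0,0,0],0],
  ],
)

```text
clock: 8.52
position: [640.8, 24.9, 297.5]
ee_rot: [-0.121, 0.993, -0.0, 0.007]
contact_force: [0.4, -0.1, -0.5]
gripper_width: 0.3
```

```bash
python3 look.py 9;python3 - <<'E'
import cv2
a=cv2.imread(f'pics/w9.png')
cv2.imwrite(f'pics/z9.png',cv2.resize(a[60:240,180:380],None,fx=3,fy=3,interpolation=cv2.INTER_CUBIC))
E
```

```text
8.625 l 3.0 s -43.8 z 291.6 [-0.121  0.993  0.     0.001] [ 0.   0.3 -1.3] [-0.04  0.02 -0.02]
```

View pics/z9.png

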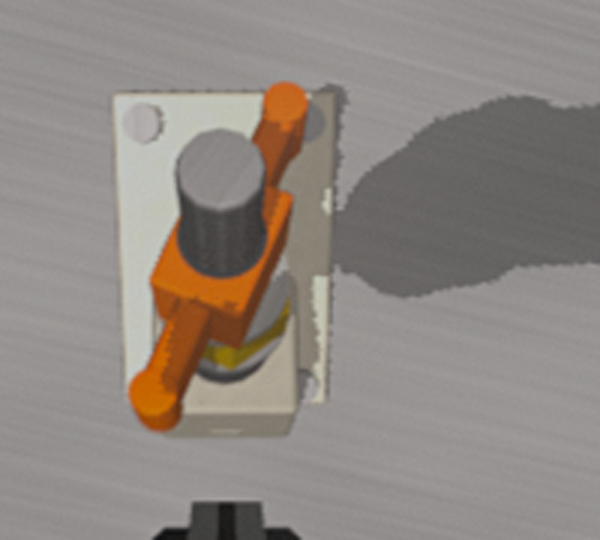

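Run:
```python
from h import *
C=cam('wrist'); g=lambda x,y:(180+x/3,60+y/3)
print('tips',ang(C,*g(286,102),0),ang(C,*g(155,398),0))
for q in((235,365),(287,318)): print(ang(C,*g(*q),-32))
print('end',g(220,168),proj(C,[571.6,5.4,209.9]))
X=onz(C,*g(220,168),209.9);print(X)
s=read_state();print(s['position'],s['joints'].round(2))
```

```text
tips (np.float64(-112.59563677620224), np.float64(62.84669506113134)) (np.float64(68.36986132782482), np.float64(48.80834743344831))
(np.float64(105.58102773495538), np.float64(26.138026374457702))
(np.float64(163.40442147907356), np.float64(26.783527905297326))
end (253.33333333333331, 116.0) [250.33643984 119.68926304]
[568.3814877   7.0052874 209.9      ]
[638.13023042  25.02609346 291.6262004 ] [ 0.29  0.38  0.12  0.   -1.31 -1.62]
```

```bash
python3 look.py 10;python3 - <<'E'
from h import *
a=cv2.imread(f'pics/w10.png')
cv2.imwrite(f'pics/z10.png',cv2.resize(a[60:240,180:380],None,fx=3,fy=3,interpolation=cv2.INTER_CUBIC))
C=cam('wrist');print(proj(C,[571.6,5.4,209.9]),read_state()['position'])
E
```

```text
8.725 l 3.3 s -42.9 z 289.6 [-0.121  0.993 -0.    -0.001] [-0.1  0.4 -0.8] [-0.01  0.01 -0.03]
[249.98123646 121.37757083] [637.20490421  25.04493175 289.5587302 ]
```

View pics/z10.png

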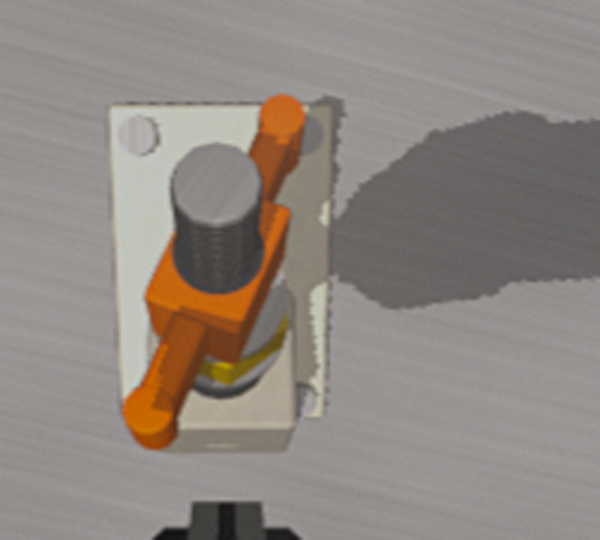

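Run:
```python
from h import *
C=cam('wrist'); g=lambda x,y:(180+x/3,60+y/3)
X=onz(C,*g(217,184.5),209.9);print(X,loc(X))
print('tips',ang(C,*g(282,115),0),ang(C,*g(152,418),0))
for q in((225,380),(287,332)): print(ang(C,*g(*q),-32))
```

```text
[571.25498942   7.18022845 209.9       ] l 1.7 s 25.4 z 209.9
tips (np.float64(-112.68297857674271), np.float64(59.39995334539497)) (np.float64(69.70025259532316), np.float64(53.037091283695425))
(np.float64(97.50111255609075), np.float64(28.85900750595841))
(np.float64(157.0426680178759), np.float64(27.97290384992826))
```

>>> drive_tool(
  increments=[
    [1,[0.04,0.181,0.05],0],
    [1,[0.04,0.181,0.05],0],
    [1,[0.04,0.181,0.05],0],
    [1,[0.04,0.181,0.05],0],
    [1,[0.04,0.181,0.05],0],
    [1,[0.04,0.181,0.05],0],
    [1,[0,0,0],0],
    [1,[0,0,0],0],
    [1,[0,0,0],0],
  ],
)

```text
clock: 9.85
position: [489.8, 323.6, 201.0]
ee_rot: [-0.12, 0.993, -0.0, 0.0]
contact_force: [0.8, 0.4, -0.4]
gripper_width: 85.5
```

```bash
python3 look.py 11;python3 - <<'E'
from h import *
C=cam('wrist');P=read_state()['position'];print(P)
im=cv2.cvtColor(np.load('pics/w11.npy'),cv2.COLOR_RGB2HSV)
m=(((im[...,0]<5)|(im[...,0]>172))&(im[...,1]>150)&(im[...,2]>40)).astype(np.uint8)
k,l,st,ce=cv2.connectedComponentsWithStats(m)
for i in range(1,k):
    if st[i,4]>300: print(st[i],ce[i],onz(C,*ce[i],45))
E
```

```text
9.95 l 328.4 s 28.8 z 201.3 [-0.12   0.993  0.     0.   ] [-0.3  0.6 -1. ] [ 0.   -0.01  0.01]
[489.86704917 323.62798618 201.29581671]
[ 238  162   38   41 1184] [256.12162162 182.82263514] [488.01700757 324.97589818  45.        ]
```

View pics/w11.png

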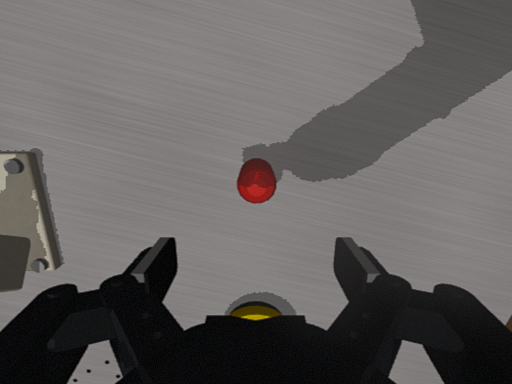

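Run:
```python
from h import *
C=cam('wrist')
print('front rim',onz(C,256,160.5,0)-0)
for s in(486,489,492):
  X=np.array([s,324.5,0])
  t=np.linspace(0,2*np.pi,60)
  pts=[X+np.array([22*np.cos(q),22*np.sin(q),z]) for q in t for z in(0,52)]
  pts+=[X+np.array([r*np.cos(q),r*np.sin(q),52+14*np.sqrt(1-(r/22)**2)]) for q in t for r in(0,6,11,16,19,21)]
  u=np.array([proj(C,x) for x in pts]); print(s,u.min(0).round(1),u.max(0).round(1))
```

```text
front rim [470.30662624 320.66143315   0.        ]
486 [236.  155.9] [276.4 202. ]
489 [235.4 158.2] [275.6 204.5]
492 [234.8 160.5] [274.9 207. ]
```

>>> drive_tool(
  increments=[
    [1,[0.005,0.006,0.193],0],
    [1,[0,0,0.193],0],
    [1,[0,0,0.193],0],
    [1,[0,0,0],0],
    [1,[0,0,0],0],
    [-1,[0,0,0],0],
    [-1,[0,0,0],0],
    [-1,[0,0,0],0],
    [-1,[0,0,0],0],
    [-1,[0,0,0],0],
    [-1,[0,0,0],0],
  ],
)

```text
clock: 11.32
position: [488.1, 326.9, 29.5]
ee_rot: [-0.121, 0.993, 0.001, 0.001]
contact_force: [-0.5, -0.5, 5.9]
gripper_width: 42.6
```

```bash
python3 look.py 12; python3 -c "
from h import *
s=read_state();print(s['position'],s['gripper_width'])"
```

```text
11.425 l 332.0 s 29.7 z 29.5 [-0.121  0.993  0.001  0.001] [-0.4 -1.1  5.8] [-0.12  0.25  0.  ]
[488.15046849 326.9014995   29.52945516] 42.468072069134884
```

View pics/w12.png

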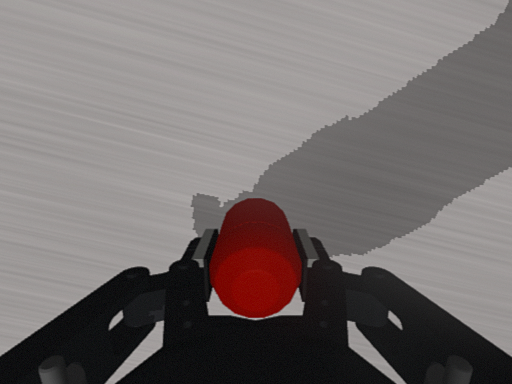

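Run:
```python
from h import *
C=cam('wrist');X=onz(C,255.5,199,0);P=read_state()['position'];print(X,(X-P)@L)
# dome bottom silhouette row 317
for ds in(-3,0,3):
  t=np.linspace(0,2*np.pi,90);X=np.array([P[0],P[1],0])+L*ds
  pts=[X+np.array([r*np.cos(q),r*np.sin(q),52+14*np.sqrt(1-(r/22)**2)]) for q in t for r in(0,6,11,16,19,21,22)]
  u=np.array([proj(C,x) for x in pts]);print(ds,u.min(0),u.max(0))
```

```text
[467.61385919 322.67266268   0.        ] 20.95173963634048
-3 [207.46918187 237.03529015] [300.6820082  324.06938966]
0 [207.16098341 230.87358551] [300.99857781 318.72595482]
3 [206.84861753 224.62463314] [301.31941168 313.30969192]
```

>>> drive_tool(
  increments=[
    [-1,[0,0,-0.2],0],
    [-1,[0,0,-0.2],0],
    [-1,[0,0,-0.2],0],
    [-1,[0,0,-0.2],0],
    [-1,[-0.0041,-0.184,0],0],
    [-1,[-0.0041,-0.184,0],0],
    [-1,[-0.0041,-0.184,0],0],
    [-1,[-0.0041,-0.184,0],0],
    [-1,[-0.0041,-0.184,0],0],
    [-1,[-0.0041,-0.184,0],0],
    [-1,[0,0,0],0],
    [-1,[0,0,0],0],
    [-1,[0,0,0],0],
  ],
)

```text
clock: 13.05
position: [573.8, 7.4, 267.6]
ee_rot: [-0.122, 0.993, 0.0, 0.0]
contact_force: [0.2, -0.4, -0.3]
gripper_width: 42.5
```

```bash
python3 look.py 13; python3 -c "
from h import *
a=cv2.imread('pics/w13.png');b=cv2.imread('pics/s13.png')[130:250,180:340]
cv2.imwrite('pics/n13.png',np.hstack([a[:,60:460],cv2.resize(b,(400,384))[:, :400]]))
s=read_state();print(s['position'],s['gripper_width'])"
```

```text
13.15 l 1.4 s 22.8 z 267.5 [-0.122  0.993  0.     0.   ] [ 0.4  0.2 -1.2] [-0.01 -0.03  0.01]
[573.8675051    7.51880105 267.53398733] 42.255592835921746
```

View pics/n13.png

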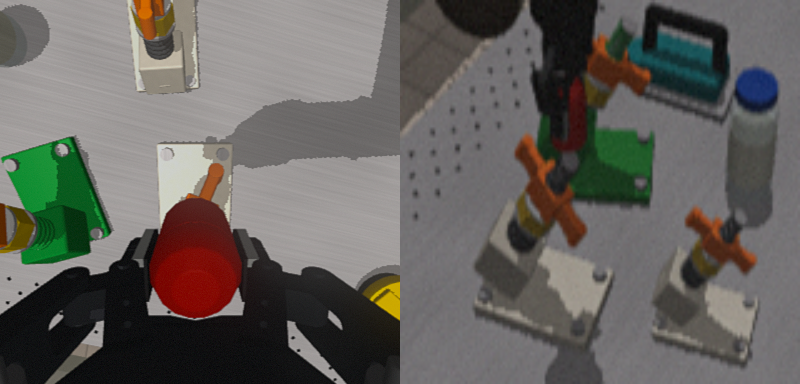

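>>> drive_tool(
  increments=[
    [-1,[0,0,0.04],0],
    [-1,[0,0,0.04],0],
    [-1,[0,0,0.015],0],
    [-1,[0,0,0.015],0],
    [-1,[0,0,0],0],
  ],
)

```text
clock: 13.78
position: [574.6, 6.5, 234.4]
ee_rot: [-0.121, 0.993, 0.0, 0.001]
contact_force: [0.6, 0.4, -0.8]
gripper_width: 43.2
```

```bash
python3 look.py 14; python3 -c "
from h import *
a=cv2.imread('pics/w14.png');b=cv2.imread('pics/s14.png')[130:250,180:340]
cv2.imwrite('pics/n14.png',np.hstack([a[:,60:460],cv2.resize(b,(400,384))[:, :400]]))
s=read_state();print(s['position'],s['gripper_width'])"
```

```text
13.875 l 0.2 s 22.5 z 234.6 [-0.121  0.993  0.     0.001] [ 0.1  0.1 -0.9] [ 0.11 -0.4   0.06]
[574.45007705   6.42140478 234.63372852] 42.27912098521023
```

View pics/n14.png

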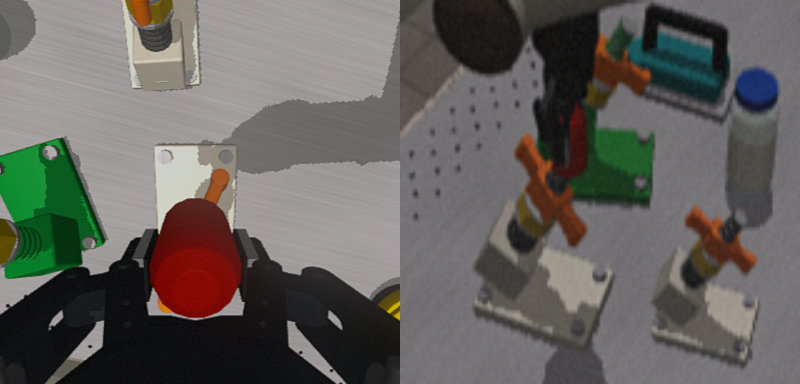

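>>> drive_tool(
  increments=[
    [-1,[0,0.001,0.013],0],
    [-1,[0,0,0.013],0],
    [-1,[0,0,0],0],
  ],
)

```text
clock: 14.25
position: [576.9, 7.1, 228.3]
ee_rot: [-0.121, 0.993, -0.0, 0.004]
contact_force: [4.6, 1.1, 1.7]
gripper_width: 42.7
```

>>> drive_tool(
  increments=[
    [-1,[0,0,0.013],0],
    [-1,[0,0,0.013],0],
    [-1,[0,0,0],0],
  ],
)

```text
clock: 14.62
position: [577.6, 6.9, 226.3]
ee_rot: [-0.122, 0.992, -0.001, 0.007]
contact_force: [-3.2, 2.7, 22.8]
gripper_width: 42.3
```

```bash
python3 look.py 15; python3 -c "
from h import *
a=cv2.imread('pics/w15.png');b=cv2.imread('pics/s15.png')[130:250,180:340]
cv2.imwrite('pics/n15.png',np.hstack([a[:,60:460],cv2.resize(b,(400,384))[:, :400]]))
s=read_state();print(s['position'],s['gripper_width'])"
```

```text
14.725 l -0.1 s 19.3 z 226.3 [-0.122  0.992 -0.001  0.007] [-2.9  1.2 22.9] [0.72 0.51 0.01]
[577.58481041   6.8457786  226.2631505 ] 42.79691586994543
```

View pics/n15.png

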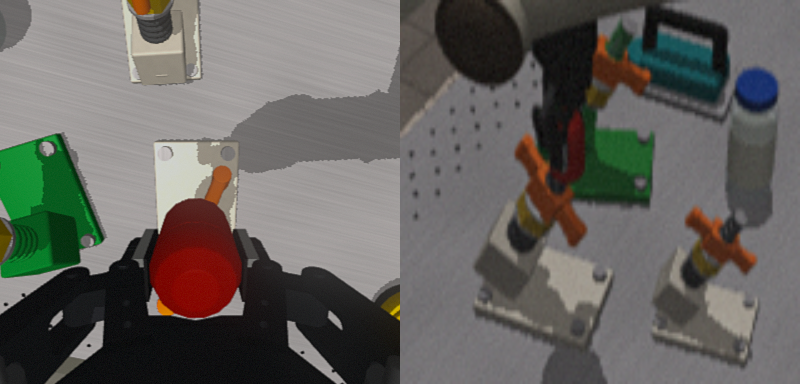

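>>> drive_tool(
  increments=[
    [0.16,[0,0,-0.01],0],
    [0.16,[0,0,0],0],
    [0.16,[0,0,0],0],
    [0.16,[0,0,0],0],
    [0.16,[0,0,0],0],
  ],
)

```text
clock: 15.35
position: [573.8, 6.5, 221.3]
ee_rot: [-0.121, 0.993, -0.0, -0.001]
contact_force: [0.5, 0.2, 0.7]
gripper_width: 49.6
```

```bash
cat > look2.py <<'E'
from h import *
import sys
n=sys.argv[1]
snap('wrist','w'+n);snap('side','s'+n)
a=cv2.imread(f'pics/w{n}.png');b=cv2.imread(f'pics/s{n}.png')[130:250,180:340]
cv2.imwrite(f'pics/n{n}.png',np.hstack([a[:,60:460],cv2.resize(b,(400,384),interpolation=cv2.INTER_CUBIC)]))
s=read_state();print(s['clock'],loc(s['position']),s['gripper_width'],s['contact_force'].round(1))
E
python3 look2.py 16
```

```text
15.45 l 0.5 s 22.9 z 221.5 49.873691242327936 [ 0.1 -0.2  0.5]
```

View pics/n16.png

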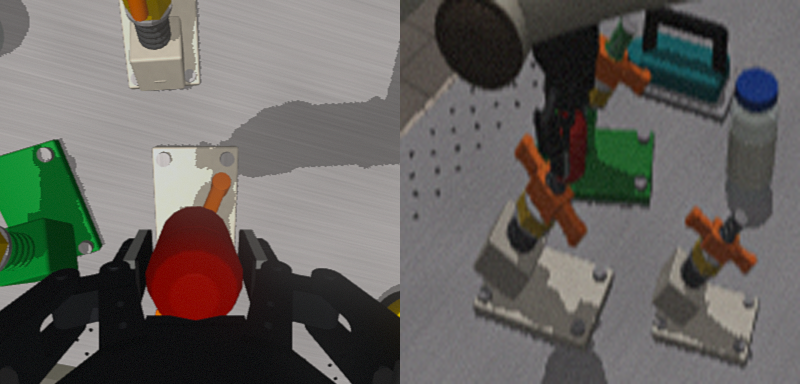

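>>> drive_tool(
  increments=[
    [0.16,[0,0,-0.025],0],
    [0.16,[0,0,-0.025],0],
    [0.16,[0,0,0],0],
    [0.16,[0,0,0],0],
  ],
)

```text
clock: 15.95
position: [573.9, 6.7, 236.8]
ee_rot: [-0.121, 0.993, 0.0, 0.0]
contact_force: [0.2, -0.8, 0.5]
gripper_width: 49.3
```

```bash
python3 look2.py 17
```

```text
16.05 l 0.5 s 23.0 z 236.5 49.44395780749543 [ 0.2  0.3 -1. ]
```

View pics/n17.png

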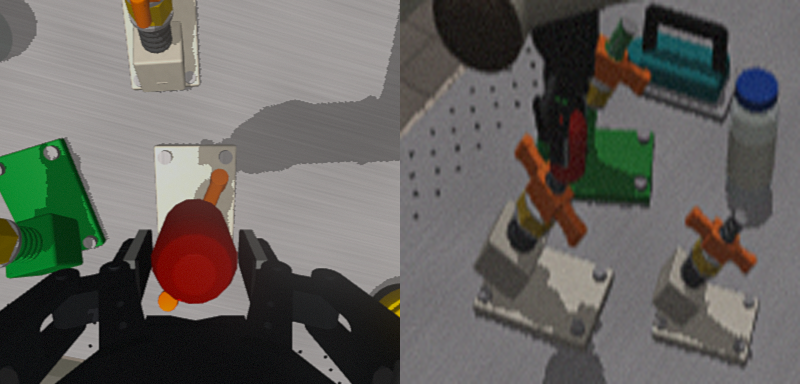

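>>> drive_tool(
  increments=[
    [0.7,[0,0,0],0],
    [0.7,[0,0,0],0],
    [0.7,[0,0,-0.08],0],
    [0.7,[0,0,-0.085],0],
    [0.7,[0,0,0],0],
    [-1,[-0.09,0,0],0],
    [-1,[-0.09,0,0],0],
    [-1,[0,0,0],0],
    [-1,[0,0,0],0],
    [-1,[0,0,0],0],
  ],
)

```text
clock: 17.3
position: [625.7, 19.4, 286.3]
ee_rot: [-0.121, 0.993, 0.0, -0.0]
contact_force: [0.0, -0.6, 0.1]
gripper_width: 0.3
```

```bash
python3 look2.py 18
```

```text
17.4 l 0.5 s -30.6 z 286.6 0.11385144288874986 [-0.7 -0.9 -0.1]
```

View pics/n18.png

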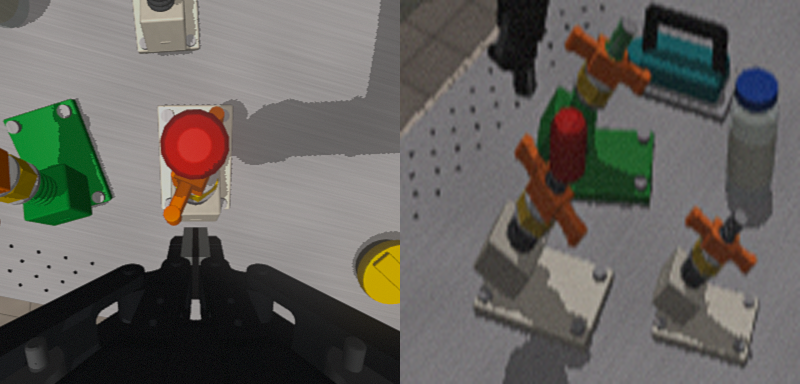

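>>> drive_tool(
  increments=[
    [-1,[0,0,0.06],0],
    [-1,[0,0,0.06],0],
    [-1,[0.025,0,0],0],
    [-1,[0.025,0,0],0],
    [-1,[0.018,0,0],0],
    [-1,[0.018,0,0],0],
    [-1,[0.018,0,0],0],
    [-1,[0,0,0],0],
  ],
)

```text
clock: 18.4
position: [595.8, 12.0, 250.5]
ee_rot: [-0.121, 0.993, 0.0, 0.0]
contact_force: [0.4, -0.3, -0.0]
gripper_width: -0.1
```

```bash
python3 look2.py 19
```

```text
18.5 l 0.5 s -0.0 z 250.4 0.40566607319947257 [-0.2  0.4 -0.3]
```

View pics/n19.png

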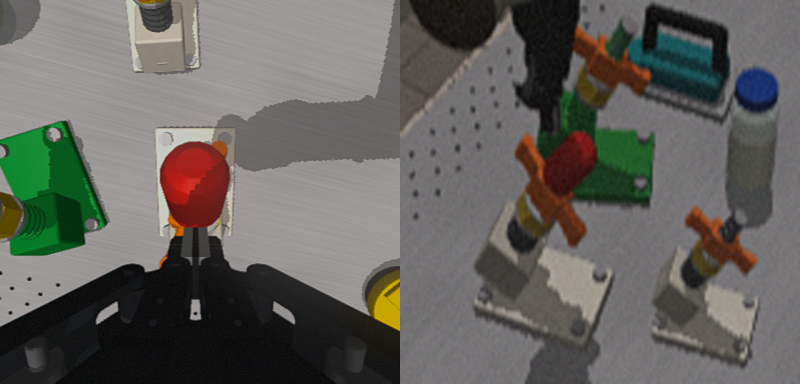

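>>> drive_tool(
  increments=[
    [-1,[0,0,-0.07],0],
    [-1,[0,0,-0.07],0],
    [-1,[0,0,0],0],
    [-1,[0.06,0,0],0],
    [-1,[0.05,0,0],0],
    [-1,[0,0,0.06],0],
    [-1,[0,0,0.06],0],
    [-1,[-0.006,0,0.012],0],
    [-1,[-0.006,0,0.012],0],
    [-1,[0,0,0],0],
  ],
)

```text
clock: 19.75
position: [568.5, 5.2, 250.1]
ee_rot: [-0.121, 0.993, -0.0, 0.001]
contact_force: [0.4, -0.2, 1.7]
gripper_width: -0.1
```

```bash
python3 look2.py 20
```

```text
19.85 l 0.4 s 28.6 z 250.1 -0.05894069176365595 [0.2 0.7 3.6]
```

View pics/n20.png

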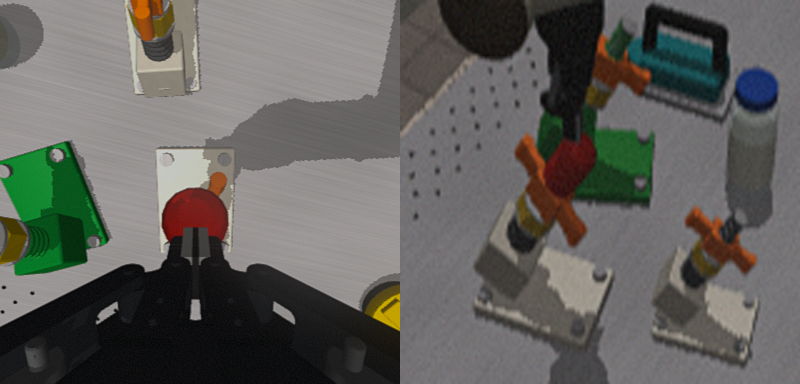

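>>> drive_tool(
  increments=[
    [-1,[-0.005,0,0.012],0],
    [-1,[-0.003,0,0.01],0],
    [-1,[0,0,0],0],
  ],
)

```text
clock: 20.23
position: [570.8, 5.3, 249.6]
ee_rot: [-0.122, 0.993, -0.001, 0.003]
contact_force: [-9.1, 3.0, 24.3]
gripper_width: -0.2
```

>>> drive_tool(
  increments=[
    [-1,[0,0,-0.1],0],
    [-1,[0,0,-0.15],0],
    [-1,[-0.15,0,0],0],
    [-1,[-0.15,0,0],0],
    [-1,[0,0,0],0],
    [-1,[0,0,0],0],
  ],
)

```text
clock: 20.98
position: [656.7, 27.1, 316.7]
ee_rot: [-0.121, 0.993, -0.0, -0.001]
contact_force: [-0.9, 0.0, 0.2]
gripper_width: 0.0
```

```bash
python3 look2.py 21
python3 - <<'E'
from h import *
snap('top','t21')
a=cv2.imread('pics/s21.png')[150:240,210:290];b=cv2.imread('pics/w21.png')[80:300,160:360]
cv2.imwrite('pics/f21.png',np.hstack([cv2.resize(a,(400,450),interpolation=cv2.INTER_CUBIC),cv2.resize(b,(400,450),interpolation=cv2.INTER_CUBIC)]))
E
```

```text
21.075 l 0.5 s -62.0 z 317.9 0.11227720553203821 [-0.4 -0.   0.4]
```

View pics/f21.png

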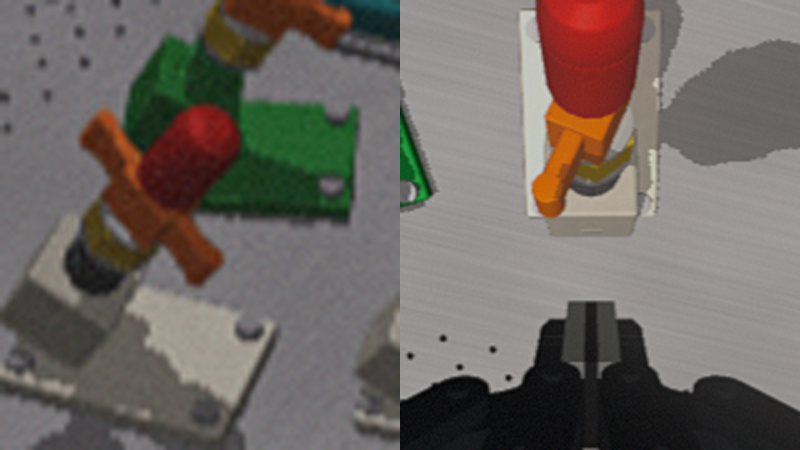

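View pics/t21.png

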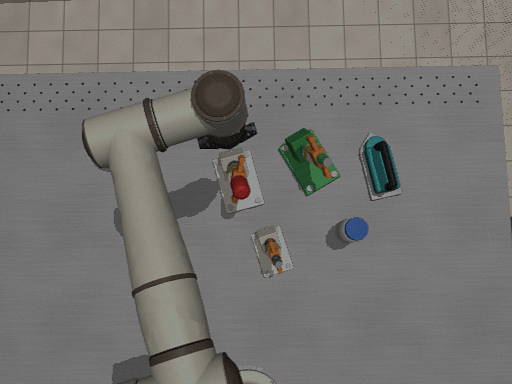

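Run:
```python
from h import *
C=cam('wrist');print(ang(C,234,174,0), [ang(C,160+(x-400)/2,80+y*220/450,-32) for x,y in((582,172),(634,143))])
print(job_done())
```

```text
(np.float64(68.93398778523621), np.float64(55.244311638441125)) [(np.float64(83.08982617485097), np.float64(29.24056308223881)), (np.float64(155.90711310263032), np.float64(28.73604178442323))]
the job is handed in; nothing more can be done
None
```

The job is handed in at about 21 s: the orange nut is run down and locked against the yellow nut, and the red cap is on the stud.

- **Nuts:** I pushed the wings round clockwise with the closed fingers, about 2.4 rad in all, until they reached a firm stop at about 48 N. The yellow nut turned about 20–22° with it (0.35–0.38 rad measured). That is just under the 0.4 stop and well above the 0.25 limit. After I let go, and again after fitting the cap, the wings were still at 68–70° and one yellow corner at 156–157°. The other yellow corner read 83° against about 97° before. I put that down to a partly hidden edge, since the two corners should be 60° apart.
- **Cap:** I set it upright over the stud's end and released it, but it stayed upright, hung on the stud. I tipped it into line with a fingertip, and it slid down by itself. I then pressed on the dome: it held at 24 N with the fingertip level with the height worked out for fully home. The final pictures show the rim close above the orange nut and the robot clear of everything.
- **Bystanders:** In the last top view the jar and iron have not moved. The arm hid the brush in that view, but nothing went near it.

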